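# Function check of a contamination meter over its reference source

## Task

Zero the contamination meter while it stands on the bench: turn its round zero knob until the red needle lies on the green zero mark. Then pick the meter up by its handle, carry it over the top of the clear shield and finish holding it still and level about 1 cm above the flat reference source in the steel tray, centred on the source and square with it. Never let anything touch the source, do not bump the shield or disturb the bottles and the timer, and end with the meter still in the gripper's grasp: do not put it down.

Things in the scene. Friction and masses are not known exactly. Their poses are not given: they have to be found in the camera images.
- meter: Portable analogue contamination meter, loose, about 0.6 kg: grey case 100 (x) x 200 (y) x 56 mm high, with the zero knob on the right half (-y) of its top deck, the dial on the left half (+y) and a handle bridging the middle. Origin: centre of its underside (foot plane); z up, y along the long side towards the dial, x away from the reader.
- meter_underside (a point): Centre of the meter's underside, where its detector window (60 x 100 mm, long side along y) looks down; lowest plane of the meter; same axes as the meter. 94 mm straight below the centre of the handle bar.
- meter_handle: The meter's handle: black bar along the meter's x, 16 mm wide (y), 14 mm high, 62 mm free between its posts; pinch it across y. Origin: centre of the bar, 94 mm above the underside, 38 mm above the top deck; same axes as the meter. Beside it on the deck, the dial bezel (11 mm high) begins 18 mm and the knob (32 mm high) 60 mm from the bar's middle line.
- zero_knob_grip (a point): Zero knob: dark round fluted knob, 28 mm across, 4 to 32 mm above the top deck, axis vertical. This point lies on its axis, 23 mm above the deck (79 mm above the underside), 74 mm to the -y side of the handle and 5 mm towards -x. Free room between it and the handle bar: 52 mm; the top of the bar is 22 mm higher than this point.
- zero_knob (a joint): Angle of the zero knob (rad), grows clockwise seen from above, stops at -0.4 and 2.6. Light friction (about 0.012 N m), stays where it is left.
- needle (a joint): Reading of the dial needle (rad): 0 = red needle on the green zero mark at the left end of the scale, positive = up-scale, clockwise seen from above. Geared to the knob: the needle turns 0.4 rad for each rad of the knob, in the same sense, and stands at 0 when the knob is at 0. It starts up-scale at 0.24 to 0.56, so the knob must be turned counter-clockwise.
- source: Reference source: flat plate fixed in a shallow steel tray. Black holder 112 (x) x 164 (y) mm with an aluminium plate on it and, in its middle, a grey active face 60 x 100 mm (long side along y) with an ochre border. Origin: centre of the holder's underside, on the tray floor, 2 mm above the bench; z up, y along the long side.
- source_face (a point): Centre of the source's active face, its highest plane, 20.5 mm above the bench and above the tray's rim; axes as the source: y along the long side. A half turn of the meter about the vertical makes no difference.
- tray: Steel tray holding the source, fixed, 280 x 200 mm, rim 18 mm high; its own x is its long side. Origin: centre of its underside.
- shield: Low clear acrylic shield standing on the bench between the meter and the source tray, fixed: panel 180 mm long (x), 10 mm thick (y), with a black strip along the top edge; top 125 mm above the bench; two black feet reach 30 mm either side along y. Origin: centre of its underside.
- media_bottle: Bystander: clear bottle with dark blue cap, 56 mm across, 104 mm high; origin at its underside.
- buffer_bottle: Bystander: white bottle with white cap and a red stripe, 54 mm across, 109 mm high; origin at its underside.
- timer: Bystander: small white timer lying flat, 58 x 58 x 18 mm; origin at its underside.
- torsion_tester: Heavy brown instrument behind the shield, fixed, always in this place; origin at the centre of its underside: base 240 (x) x 126 (y) x 34 mm, on it an upright housing about 80 mm thick (y), 285 mm high, whose near face stands about 105 mm before the middle; carry the meter past on the robot's side of it.

How it is judged (in metres and radians):
On the way, in this order (a step that is already met when the one before it is completed fails the run):
1. the needle is brought onto the zero mark while the meter stands on the bench (value of joint needle between -0.06 and 0.06 rad and velocity of joint zero_knob between -0.1 and 0.1 rad/s and height (world z) of meter_underside below 0.006 m), for 0.3 s.
2. the meter is carried over the top of the shield (y of meter_underside in the frame of shield between -0.06 and 0.06 m and x of meter_underside in the frame of shield between -0.13 and 0.13 m and height (world z) of meter_underside above 0.125 m), for 0.05 s.
At the end, for the whole second after the job is handed in: The gripper holds the meter by its handle, at rest, underside 3 to 20 mm above the source face, centred within 12 mm along each side, square within 0.12 rad, level within 0.08 rad, touching neither source, tray nor shield; needle within 0.06 rad of zero (x of meter_underside in the frame of source_face between -0.012 and 0.012 m and y of meter_underside in the frame of source_face between -0.012 and 0.012 m and z of meter_underside in the frame of source_face between 0.003 and 0.02 m and value of joint needle between -0.06 and 0.06 rad and angle between the y axis of meter_underside and the y axis of source_face, either way round below 0.12 rad and angle between meter_underside's own z axis and vertical below 0.08 rad and linear speed of meter below 0.02 m/s and contact force between the fingers and meter_handle above 1 N and contact force between meter and tray below 0.05 N and contact force between meter and shield below 0.05 N); the arm keeps its last pose, push and grip.
It fails at once if something touches the source (contact force between source and anything else above 0.3 N).
It fails at once if the shield is bumped (contact force between shield and anything else above 1 N).
It fails at once if a bottle or the timer is disturbed (distance of any of media_bottle, buffer_bottle, timer from where it was at the start of the episode above 0.02 m or angle between any of media_bottle, buffer_bottle, timer's own z axis and vertical above 0.3 rad).
It also fails if it takes over 58 s, if anything falls off the work surface, if the arm or the gripper's body presses on something with over 40 N, if the wrist force passes 120 N, or if a joint passes its speed limit or range.

## Robot

A 6-joint arm with a two-finger parallel gripper is mounted at the origin on a cart in front of the work surface, level with it; the furniture and walls round the work are solid. World frame = base frame: x ahead of the robot, y to its left, z up, the work surface at z = 0. Lengths are in mm, angles in rad, forces in N, time in s.
With the tool pointing down it reaches from about 325 to 1000 mm from the base axis. Payload 5.1 kg.
Tool frame: the origin (TCP) lies between the finger pads; the fingertips stand 11 mm ahead of it and the grasp point (between the pads) lies 8 mm behind it; z points along the fingers, y is the direction in which the jaws open and shut (so a half turn about z gives the same grasp; the last joint's range is limited). The gripper opens to 85 mm and grips with 20 to 120 N. Pads are 22 mm wide; open, the fingers measure 114 mm over their backs; the gripper's body (76 mm by 85 mm) begins 54 mm behind the grasp point. The pads swing forward as they close: fully open they stand 13 mm farther back than shut.
Start: joints at [-1.227, 0.124, 1.65, -0, 1.367, -0.083], TCP at [269.041, -591.694, 242.322] pointing down, gripper open.
Joint ranges: [-2.61, 2.61], [-1.02, 2.33], [0.03, 2.71], [-1.35, 4.49], [0.32, 2.68], [-2.91, 2.91]. Speed limits (rad/s): [2.57, 2.57, 3.14, 3.14, 3.14, 3.14].

## Interface

Orientations are given as a rotation vector (axis times angle).
In Python, from station import bot gives the robot as it stands.
- The arm moves only by the tool servo_tool, never from a script. Its argument "commands" is a list of rows, each a list of 3 entries, a list of its own where there are three numbers: the shift along the tool's x, y, z in mm, then the turn, a rotation vector about the tool's x, y, z in rad, then the closure, from 0 (fully open) to 1 (shut). In form: [[[dx, dy, dz], [wx, wy, wz], hand], ...]. A call has 1 to 10 rows; each row is the pose to reach, as a shift and turn from the pose measured when the call began, along the tool's axes at that moment; what a row does not reach only later rows make up. A row lasts 1/8 s, in which the tool goes at most 62.5 mm and 10.7 degrees, less where a joint would pass 70% of its speed; a pose out of reach is approached as far as the arm can. A call with a gripper value outside its range is refused whole. The fingers move at their own pace and stop on an object; "newtons" is the grip in N (left out, the last holds). Time passes only in rows, so rows that repeat a pose let the fingers close. It gives the time, the measured TCP pose, the force and the opening at its end, in the units of the state.
- bot.read_state(): the state, without advancing time (a new reading comes with each control period).
- bot.snapshot(name): name is "scene" or "side" or "wrist"; returns the picture (384x512x3 uint8, blue, green, red); there is no depth.
- bot.get_calibration(name): a dict with "K" (3x3 intrinsics, pixels), "k1" (the pictures are not rectified: a ray, as slopes to the right and down, at radius r is drawn at 1 + k1 r^2 times it, then the intrinsics apply), "extrinsics" (4x4, takes a point from world to camera coordinates). Camera axes: x right, y up, looking along -z (the intrinsics and any distortion apply to the point x, -y, -z); pixel columns grow to the right and rows downward; lengths in mm; the calibration is good to about 2 mm. A picture is of the moment at which its call begins: read the wrist's pose just before it. get_calibration takes no time and is no camera call; for the wrist camera it gives the pose at the moment of the call.
- bot.hand_in(): hands the job in, once; it reports no verdict.
The state is a dict: "time": time; "joints": joint angles; "dq": joint speeds; "tau": joint torques, N m; "tool_pos": TCP position; "tcp_rot": TCP orientation; "contact_force": force on the tool from outside, world axes, zero at the start; "moment": the same for the moment, N m; "width": finger opening in mm.
Only numpy, scipy, OpenCV 4.12 (cv2) and the standard library are available. Lean on these libraries where they do the work, as an engineer would, in place of code of your own. Each camera call takes 0.05 s, during which the arm holds its last target. There are 200 camera calls.

## Working session

There is one attempt and no reset: what is moved stays moved. The work goes in short steps, Python scripts to look and compute and a tool call to move; the robot and the scene stay as the last step left them, time stands still between calls to the robot, and variables do not carry over. Pictures are saved under pics/ and viewed, about 8 in all and at most 12, crops included, and the job is handed in when it is done.

Besides the shell and the picture viewer there is one more tool, called after "Call:" as name(argument=value, ...), one argument or row to a line, values as JSON. servo_tool: Moves the arm, as the interface text tells. Its arguments: {"type":"object","properties":{"commands":{"type":"array"},"newtons":{"type":"number"}},"required":["commands"]}

```bash
mkdir -p pics; ls
cat > h.py <<'E'
import numpy as np, cv2
from scipy.spatial.transform import Rotation as R
from station import bot
def save(name,fn):
    im=bot.snapshot(name); cv2.imwrite('pics/'+fn,im); return im
def ray(cal,uv):
    K=np.array(cal['K']);E=np.array(cal['extrinsics'])
    d=(np.array(uv,float)-K[:2,2])/[K[0,0],K[1,1]]
    s=d.copy()
    for _ in range(20): s=d/(1+cal['k1']*(s@s))
    v=np.array([s[0],-s[1],-1.]); Rm=E[:3,:3]
    return -Rm.T@E[:3,3], Rm.T@v
def onplane(cal,uv,z):
    o,v=ray(cal,uv); return o+v*(z-o[2])/v[2]
def proj(cal,p):
    K=np.array(cal['K']);E=np.array(cal['extrinsics'])
    c=E[:3,:3]@np.array(p,float)+E[:3,3]; s=np.array([c[0],-c[1]])/-c[2]
    s=s*(1+cal['k1']*(s@s)); return s*[K[0,0],K[1,1]]+K[:2,2]
E
python3 - <<'E'
from h import *
print(bot.read_state())
a=save('scene','a.png');b=save('side','b.png');c=save('wrist','c.png')
cv2.imwrite('pics/ab.png',cv2.resize(np.vstack([a,b]),(800,1200))[:, :]) 
for n in('scene','side','wrist'):
    k=bot.get_calibration(n); print(n,np.round(k['K'],1).tolist(),k['k1'],np.round(ray(k,(256,192)),3).tolist())
E
```

```text
pics
{'time': 0.0, 'joints': array([-1.22657731e+00,  1.24482751e-01,  1.65170699e+00,  3.53790126e-05,
        1.36750238e+00, -8.26113257e-02]), 'dq': array([-0.00062047,  0.00172109, -0.00134534, -0.00045096, -0.00094555,
       -0.0003409 ]), 'tau': array([ 1.68291928e-03, -4.23602057e+01, -3.65449762e+01,  1.81029559e-04,
        6.83558173e-03,  2.11890989e-05]), 'tool_pos': array([ 268.86312641, -591.12579381,  241.04796564]), 'tcp_rot': array([-3.06828388e+00, -6.64932772e-01,  3.75938446e-04]), 'contact_force': array([ 0.28013873, -0.29474355, -0.14008157]), 'moment': array([-0.01021979,  0.00990627, -0.03045563]), 'width': 85.38265897930987}
scene [[395.4, 0.0, 256.7], [0.0, 395.4, 196.3], [0.0, 0.0, 1.0]] -0.00936714083097512 [[0.673, 989.652, 761.249], [0.405, -0.776, -0.484]]
side [[464.4, 0.0, 250.0], [0.0, 464.4, 198.7], [0.0, 0.0, 1.0]] -0.12353432746855651 [[150.047, -1387.749, 1038.743], [0.254, 0.797, -0.548]]
wrist [[267.2, 0.0, 249.4], [0.0, 267.2, 187.0], [0.0, 0.0, 1.0]] -0.04525263517981242 [[335.459, -561.877, 373.41], [-0.265, -0.146, -0.954]]
```

View pics/a.png

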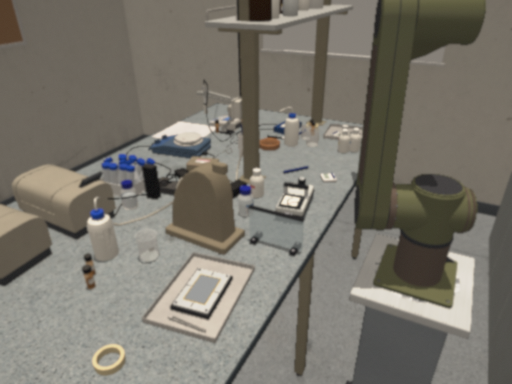

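View pics/b.png

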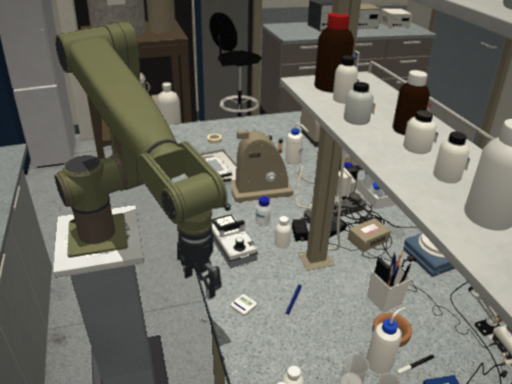

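View pics/c.png

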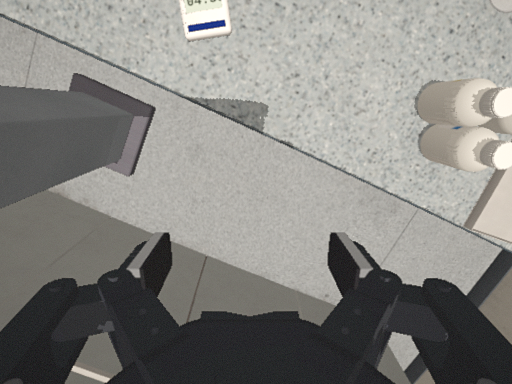

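The scene camera shows the meter near (295,200), the shield near (275,240) and the tray near (203,293). The side camera shows the meter near (235,240). The wrist camera only sees the timer and the bench edge.

Run:
```python
from h import *
k=bot.get_calibration('scene'); s=bot.get_calibration('side')
for n,uv,z in [('meter',(296,201),56),('knob',(302,183),80),('source',(203,292),20),('shieldL',(252,238),125),('shieldR',(298,250),125),('tray',(203,293),18),('media',(245,190),104),('buffer',(257,172),109)]: print(n,onplane(k,uv,z).round())
for n,uv,z in [('meter',(235,240),56),('media',(263,201),104),('buffer',(283,220),109),('timer',(243,303),18),('tray',(220,163),18)]: print('side',n,onplane(s,uv,z).round())
st=bot.read_state();w=bot.get_calibration('wrist');E=np.array(w['extrinsics'])
T=R.from_rotvec(st['tcp_rot']).as_matrix();print(T.round(2).tolist(),'cam in tool',(T.T@(-E[:3,:3].T@E[:3,3]-st['tool_pos'])).round(1),(T.T@E[:3,:3].T).round(3).tolist())
```

```text
meter [ 435. -145.   56.]
knob [ 450. -239.   80.]
source [496. 354.  20.]
shieldL [424. 207. 125.]
shieldR [290. 201. 125.]
tray [495. 356.  18.]
media [592. -60. 104.]
buffer [ 615. -196.  109.]
side meter [ 453. -221.   56.]
side media [591. -92. 104.]
side buffer [ 619. -224.  109.]
side timer [ 413. -467.   18.]
side tray [537. 361.  18.]
[[0.91, 0.41, -0.0], [0.41, -0.91, 0.0], [0.0, -0.0, -1.0]] cam in tool [  72.8    0.6 -132.1] [[0.0, 0.959, 0.283], [1.0, -0.0, -0.0], [-0.0, 0.283, -0.959]]
```

Call:
servo_tool(
  commands=[
    [[45,-40,-20],[0,0,0.06],0],
    [[90,-80,-40],[0,0,0.12],0],
    [[135,-120,-60],[0,0,0.18],0],
    [[180,-160,-60],[0,0,0.24],0],
    [[225,-200,-60],[0,0,0.3],0],
    [[270,-240,-60],[0,0,0.36],0],
    [[310,-280,-60],[0,0,0.42],0],
    [[325,-293,-60],[0,0,0.42],0],
    [[325,-293,-60],[0,0,0.42],0],
  ],
)

```text
time: 1.27
tool_pos: [443.7, -188.9, 301.6]
tcp_rot: [-3.14, -0.015, 0.001]
contact_force: [0.7, -1.4, 0.3]
width: 85.3
```

Run:
```python
from h import *
import pickle
st=bot.read_state();k=bot.get_calibration('wrist');im=save('wrist','d.png');pickle.dump(k,open('d.pkl','wb'))
print(st['time'],st['joints'].round(3),st['tool_pos'],st['tcp_rot'])
cv2.imwrite('pics/d2.png',cv2.resize(im,(800,600),interpolation=cv2.INTER_CUBIC))
```

```text
1.275 [-5.140e-01 -2.870e-01  1.938e+00  1.000e-03  1.493e+00  1.047e+00] [ 443.70831913 -188.88480029  301.62612078] [-3.14001288e+00 -1.53154654e-02  1.31431359e-03]
```

View pics/d2.png

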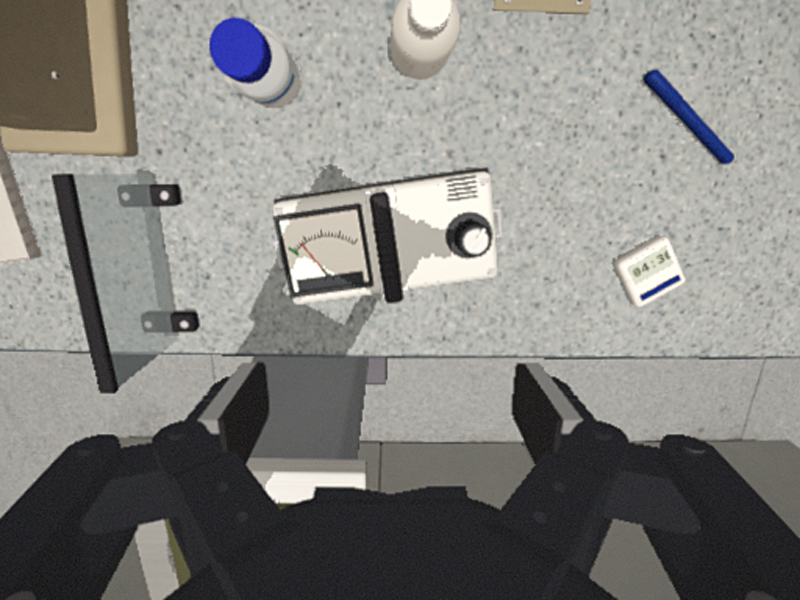

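The wrist picture (800x600 scale) shows the bar from (380,197) to (394,297), the knob near (470,237), and the needle a little to the right of the green mark at (294,252). The shield strip runs from (63,178) to (107,390).

Run:
```python
from h import *
import pickle
k=pickle.load(open('d.pkl','rb'));im=cv2.imread('pics/d.png');f=.64
def P(u,v,z): return onplane(k,(u*f,v*f),z)
g=cv2.cvtColor(im,cv2.COLOR_BGR2GRAY)
def rects(x0,x1,y0,y1,thr):
    m=np.zeros_like(g); m[y0:y1,x0:x1]=(g[y0:y1,x0:x1]<thr)*255
    cs,_=cv2.findContours(m,cv2.RETR_EXTERNAL,cv2.CHAIN_APPROX_NONE)
    c=max(cs,key=cv2.contourArea);return c
c=rects(236,262,122,196,45);r=cv2.minAreaRect(c);print('bar',r)
b=cv2.boxPoints(r);W=np.array([onplane(k,p,101) for p in b]);print('bar c',W.mean(0),W.round(1).tolist())
c=rects(280,318,130,168,70);(u,v),rr=cv2.minEnclosingCircle(c);print('knob',u,v,rr,onplane(k,(u,v),80),onplane(k,(u,v),88))
for n,p in dict(A=(275,203),B=(488,172),C=(497,276),D=(290,300)).items(): print(n,P(*p,56).round(1))
s=[P(63,178,125),P(107,390,125)];print('shield',s,np.linalg.norm(s[1]-s[0]))
gm=((im[...,1].astype(int)-np.maximum(im[...,0],im[...,2]))>25);rm=((im[...,2].astype(int)-np.maximum(im[...,0],im[...,1]))>40)
for n,m in(('green',gm),('red',rm)):
    y,x=np.nonzero(m[130:190,178:240]);x=x+178;y=y+130
    Q=np.array([onplane(k,(a,c),62)[:2] for a,c in zip(x,y)]);d=Q-Q.mean(0);e=np.linalg.svd(d)[2][0];print(n,len(x),Q.mean(0),np.degrees(np.arctan2(*e[::-1])),Q[(d@e).argmin()],Q[(d@e).argmax()])
cr=im[95:200,165:330];cv2.imwrite('pics/e.png',cv2.resize(cr,None,fx=4.8,fy=4.8,interpolation=cv2.INTER_CUBIC))
```

```text
bar ((246.91319274902344, 158.0880126953125), (69.17610168457031, 11.174980163574219), 81.46923065185547)
bar c [ 454.57783259 -185.8545381   101.        ] [[497.1, -172.3, 101.0], [499.2, -185.8, 101.0], [412.2, -199.9, 101.0], [409.8, -185.5, 101.0]]
knob 299.3409118652344 150.88636779785156 13.960824966430664 [ 462.74034316 -255.07597412   80.        ] [ 463.9627844  -253.57235411   88.        ]
A [486.8 -86.1  56. ]
B [ 515.3 -274.    56. ]
C [ 421.7 -289.4   56. ]
D [396.1 -94.4  56. ]
shield [array([510.49603186,  52.4249392 , 125.        ]), array([335.86980574,  50.81182666, 125.        ])] 174.63367653611104
green 10 [ 445.19523984 -101.0458055 ] -127.10305106619326 [448.31783757 -97.9530293 ] [ 442.6443249  -104.74487887]
red 23 [ 441.65281867 -116.76887891] -142.3249706652925 [ 451.25597582 -109.42214755] [ 429.77579401 -125.57244874]
```

View pics/e.png

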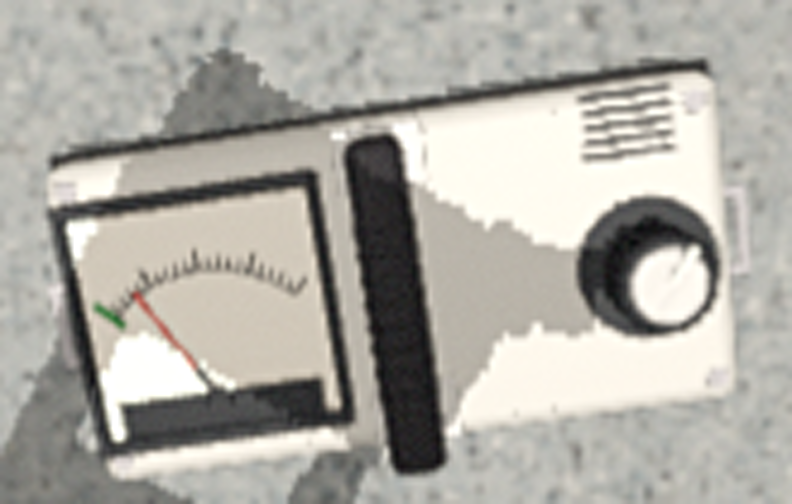

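Meter: bar centre at (454.6, -185.9), yaw 0.152 rad. Knob axis at about (461, -259.5). The needle reads about 0.27, so the knob needs roughly 0.68 rad counter-clockwise.

Call:
servo_tool(
  commands=[
    [[6,25,45],[0,0,0],0.3],
    [[12,50,90],[0,0,0],0.3],
    [[16.6,70.8,135],[0,0,0],0.3],
    [[16.6,70.8,170],[0,0,0],0.3],
    [[16.6,70.8,190],[0,0,0],0.3],
    [[16.6,70.8,190],[0,0,0],0.3],
    [[16.6,70.8,190],[0,0,0],0.3],
  ],
  newtons=20,
)

```text
time: 2.2
tool_pos: [460.7, -261.3, 112.6]
tcp_rot: [-3.141, -0.011, -0.0]
contact_force: [0.2, 0.1, 0.5]
width: 59.8
```

Run:
```python
from h import *
import pickle
st=bot.read_state();k=bot.get_calibration('wrist');im=save('wrist','f.png');pickle.dump(k,open('f.pkl','wb'))
print(st['time'],st['tool_pos'],st['tcp_rot'],st['width'])
print(proj(k,(461,-259.5,88)),proj(k,(454.6,-185.9,101)))
```

```text
2.2 [ 460.65480849 -261.3286523   112.57078098] [-3.14124969e+00 -1.12320168e-02 -2.04029337e-04] 59.78728931867333
[246.15607055 226.44417244] [124.46236569 243.96018476]
```

View pics/f.png

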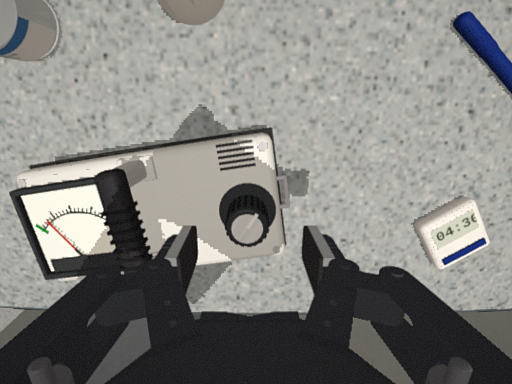

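The knob cap sits at (246,229), which matches the projected (246,226), and the jaws straddle it. Next I descend and close.

Call:
servo_tool(
  commands=[
    [[0,-1.5,15],[0,0,0],0.3],
    [[0,-1.5,30],[0,0,0],0.3],
    [[0,-1.5,38],[0,0,0],0.3],
    [[0,-1.5,38],[0,0,0],0.3],
    [[0,-1.5,38],[0,0,0],1],
    [[0,-1.5,38],[0,0,0],1],
    [[0,-1.5,38],[0,0,0],1],
    [[0,-1.5,38],[0,0,0],1],
    [[0,-1.5,38],[0,0,0],1],
    [[0,-1.5,38],[0,0,0],1],
  ],
  newtons=20,
)

```text
time: 3.5
tool_pos: [461.4, -259.8, 75.7]
tcp_rot: [3.141, 0.012, 0.003]
contact_force: [-1.2, 2.2, 5.3]
width: 27.0
```

Call:
servo_tool(
  commands=[
    [[0,0,0],[0,0,-0.12],1],
    [[0,0,0],[0,0,-0.24],1],
    [[0,0,0],[0,0,-0.36],1],
    [[0,0,0],[0,0,-0.48],1],
    [[0,0,0],[0,0,-0.58],1],
    [[0,0,0],[0,0,-0.66],1],
    [[0,0,0],[0,0,-0.68],1],
    [[0,0,0],[0,0,-0.68],1],
    [[0,0,0],[0,0,-0.68],1],
  ],
)

```text
time: 4.62
tool_pos: [460.9, -258.5, 75.7]
tcp_rot: [-2.955, -1.058, -0.002]
contact_force: [-2.1, 5.7, 6.0]
width: 27.0
```

Run:
```python
from h import *
import pickle
st=bot.read_state();k=bot.get_calibration('wrist');im=save('wrist','g.png');pickle.dump(k,open('g.pkl','wb'))
print(st['time'],st['joints'].round(2),st['tool_pos'],st['contact_force'])
p=proj(k,(445,-110,62));print(p)
x,y=int(p[0]),int(p[1]);y0=max(0,y-60);x0=max(0,x-60)
cv2.imwrite('pics/g2.png',cv2.resize(im,(800,600),interpolation=cv2.INTER_CUBIC))
```

```text
4.625 [-0.61  0.02  2.05  0.    1.06  0.27] [ 460.92574716 -258.49319649   75.66587811] [-2.06215253  5.73731524  5.99099625]
[16.02791298 93.46341315]
```

View pics/g2.png

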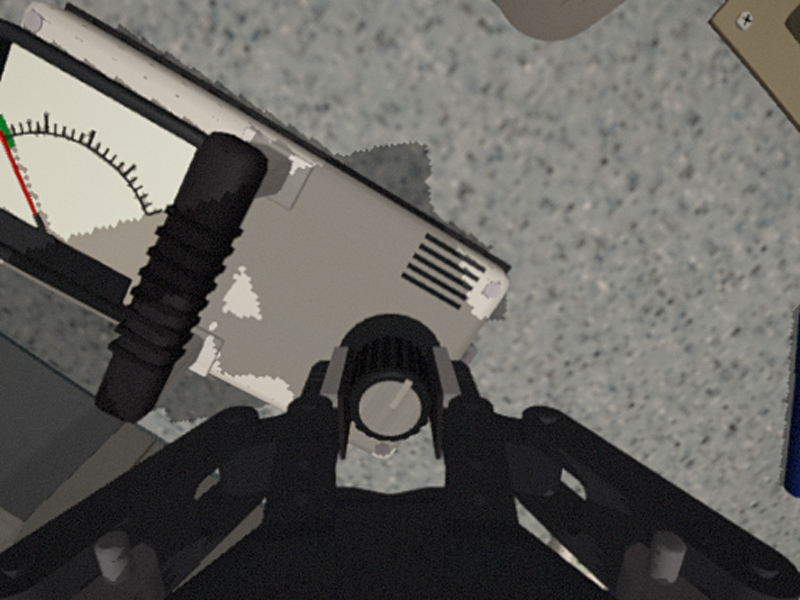

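The needle tip at (2,135) now lies on or very near the green mark at (5,130). I'll release, rise above the handle and check from there.

Call:
servo_tool(
  commands=[
    [[0,0,0],[0,0,0],0.3],
    [[0,0,0],[0,0,0],0.3],
    [[0,0,0],[0,0,0],0.3],
    [[0,0,-30],[0,0,0],0.3],
    [[0,0,-75],[0,0,0.1],0.1],
    [[15,-20,-110],[0,0,0.25],0],
    [[30,-40,-140],[0,0,0.4],0],
    [[41,-60,-150],[0,0,0.535],0],
    [[41,-60,-150],[0,0,0.535],0],
    [[41,-60,-150],[0,0,0.535],0],
  ],
)

```text
time: 5.92
tool_pos: [454.4, -186.8, 225.2]
tcp_rot: [-3.129, -0.241, 0.001]
contact_force: [-0.3, -0.2, 1.2]
width: 85.2
```

Run:
```python
from h import *
import pickle
st=bot.read_state();k=bot.get_calibration('wrist');im=save('wrist','i.png');pickle.dump(k,open('i.pkl','wb'))
print(st['time'],st['joints'].round(2),st['tool_pos'],st['tcp_rot'])
b=[(x,y) for x in(-43,43) for y in(-8,8)]
print('pred bar',proj(k,(454.6,-185.9,101)))
cv2.imwrite('pics/i2.png',cv2.resize(im[60:260,60:360],(800,533),interpolation=cv2.INTER_CUBIC))
```

```text
5.925 [-0.5  -0.22  2.01  0.    1.35  0.92] [ 454.35532893 -186.83623455  225.19111151] [-3.12949840e+00 -2.40966021e-01  6.57761042e-04]
pred bar [248.4477514  183.87290551]
```

View pics/i2.png

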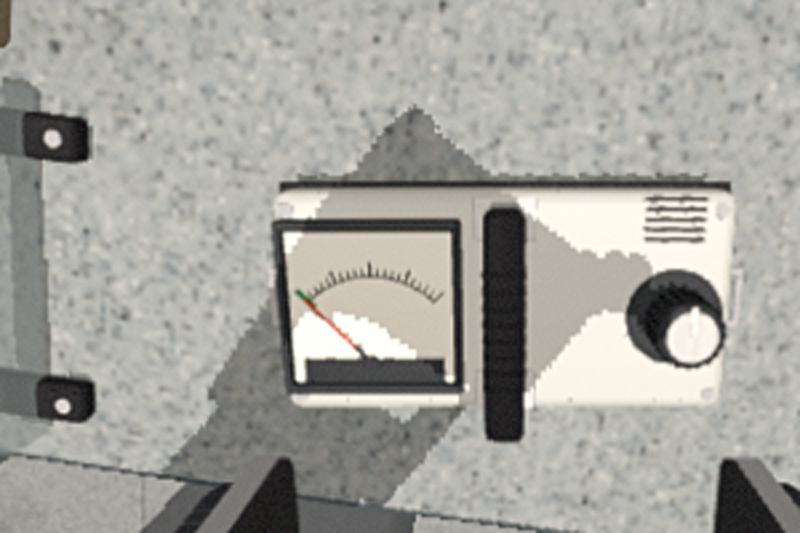

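The needle is collinear with the green mark at (305,298), and the knob's pointer line points straight along +x. Next I measure both, fit the bar, and plan a look at the source.

Run:
```python
from h import *
import pickle
k=pickle.load(open('i.pkl','rb'));im=cv2.imread('pics/i.png')
g=cv2.cvtColor(im,cv2.COLOR_BGR2GRAY);m=np.zeros_like(g);m[132:232,236:262]=(g[132:232,236:262]<50)*255
c=max(cv2.findContours(m,cv2.RETR_EXTERNAL,cv2.CHAIN_APPROX_NONE)[0],key=cv2.contourArea)
W=np.array([onplane(k,p,101) for p in cv2.boxPoints(cv2.minAreaRect(c))]);print('bar',W.mean(0),W.round(1).tolist())
f=60/1;
def U(u,v): return (60+u*.375,60+v*.375)
C={n:onplane(k,U(*p),56) for n,p in dict(A=(277,188),B=(732,188),Cc=(722,404),D=(292,404)).items()}
print({n:p.round(1) for n,p in C.items()},sum(C.values())/4)
a=im.astype(int);rm=(a[...,2]-np.maximum(a[...,0],a[...,1]))>40;gm=(a[...,1]-np.maximum(a[...,0],a[...,2]))>25
for n,mm in(('r',rm),('g',gm)):
    y,x=np.nonzero(mm[140:220,160:235]);Q=np.array([onplane(k,(u+160,v+140),62)[:2] for u,v in zip(x,y)])
    e=np.linalg.svd(Q-Q.mean(0))[2][0];print(n,len(Q),Q.mean(0),np.arctan2(e[1],e[0]))
# pivot from user pick
p=onplane(k,U(368,356),62)[:2];print('pivot',p)
```

```text
bar [ 455.01667793 -185.88668351  101.        ] [[497.3, -172.1, 101.0], [499.5, -186.2, 101.0], [412.8, -200.3, 101.0], [410.4, -184.8, 101.0]]
{'A': array([488.6, -85. ,  56. ]), 'B': array([ 517.7, -272.7,   56. ]), 'Cc': array([ 423. , -291.5,   56. ]), 'D': array([392.7, -98.1,  56. ])} [ 455.48932525 -186.8398894    56.        ]
r 40 [ 434.88134135 -113.6596758 ] -2.20545494308353
g 7 [446.51635824 -99.33184167] 1.1108917215735405
pivot [ 423.11033208 -131.13333004]
```

Call:
servo_tool(
  commands=[
    [[0,0,-50],[0,0,0],0],
    [[5,-40,-90],[0,0,0],0],
    [[12,-100,-90],[0,0,0],0],
    [[20,-160,-90],[0,0,0],0],
    [[30,-220,-90],[0,0,0],0],
    [[40,-280,-90],[0,0,0],0],
    [[50,-340,-90],[0,0,0],0],
    [[60,-400,-90],[0,0,0.05],0],
    [[70,-450,-90],[0,0,0.1],0],
    [[75,-500,-90],[0,0,0.15],0],
  ],
)

```text
time: 7.22
tool_pos: [452.7, 319.7, 315.2]
tcp_rot: [-3.14, -0.003, 0.004]
contact_force: [0.1, -0.1, 0.6]
width: 84.8
```

Call:
servo_tool(
  commands=[
    [[0,0,0],[0,0,0],0],
    [[0,0,0],[0,0,0],0],
  ],
)

```text
time: 7.48
tool_pos: [452.9, 319.2, 313.8]
tcp_rot: [-3.141, -0.003, 0.007]
contact_force: [-0.1, 0.1, -0.4]
width: 85.9
```

Run:
```python
from h import *
import pickle
st=bot.read_state();k=bot.get_calibration('wrist');im=save('wrist','j.png');pickle.dump(k,open('j.pkl','wb'))
print(st['time'],st['joints'].round(2),st['tool_pos'],st['tcp_rot'])
cv2.imwrite('pics/j2.png',cv2.resize(im,(800,600),interpolation=cv2.INTER_CUBIC))
```

```text
7.475 [ 0.52 -0.12  1.78  0.    1.49  2.08] [452.91870215 319.17111605 313.83706308] [-3.14125756 -0.0032676   0.00685515]
```

View pics/j2.png

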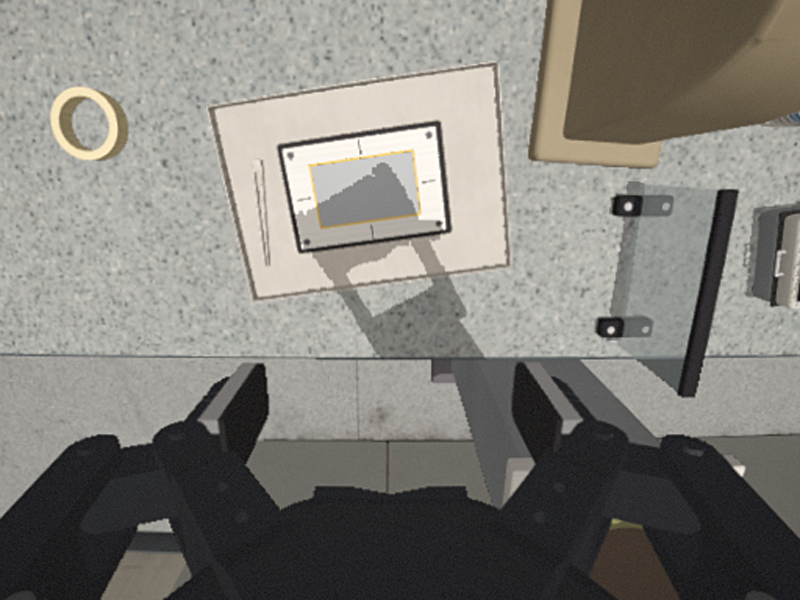

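The needle direction (0.936) equals the pivot-to-green direction (0.936), so it reads zero. This picture shows the ochre border with corners near (309,166), (412,151), (422,214) and (321,228). The shield strip runs from (729,190) to (688,395).

Run:
```python
from h import *
import pickle
k=pickle.load(open('j.pkl','rb'));im=cv2.imread('pics/j.png')
h=cv2.cvtColor(im,cv2.COLOR_BGR2HSV);m=np.zeros(h.shape[:2],np.uint8)
sl=(slice(85,155),slice(185,285));hh=h[sl];m[sl]=((hh[...,0]>12)&(hh[...,0]<32)&(hh[...,1]>90))*255
y,x=np.nonzero(m);print(len(x))
def rep(b,z,n):
    W=np.array([onplane(k,p,z) for p in b]);e=[W[1]-W[0],W[2]-W[1]]
    L=[np.linalg.norm(q) for q in e];q=e[int(np.argmax(L))];q=q*np.sign(q[1]);print(n,W.mean(0).round(1),'L',np.round(L,1),'yaw of y',np.arctan2(-q[0],q[1]).round(3))
rep(cv2.boxPoints(cv2.minAreaRect(np.c_[x,y].astype(np.float32))),20.5,'ochre')
f=.64
rep(np.float32([(309,166),(412,151),(422,214),(321,228)])*f,20.5,'picks')
rep(np.float32([(279,146),(439,122),(450,231),(298,252)])*f,15,'holder')
rep(np.float32([(209,107),(496,64),(509,265),(254,299)])*f,18,'tray')
s=[onplane(k,np.array(p)*f,125) for p in((729,190),(688,395))];print('shield',s)
print('tester base',onplane(k,np.array((530,160))*f,34),onplane(k,np.array((658,166))*f,34))
```

```text
221
ochre [505.5 343.7  20.5] L [102.6  63.3] yaw of y 0.136
picks [504.4 342.8  20.5] L [101.7  61.6] yaw of y 0.139
holder [505.1 342.8  15. ] L [157.9 106.7] yaw of y 0.141
tray [505.5 342.8  18. ] L [274.8 194. ] yaw of y 0.136
shield [array([513.18779483,  57.14999099, 125.        ]), array([335.09609568,  52.58226116, 125.        ])]
tester base [534.0998572  186.06152779  34.        ] [530.60880484  60.27669281  34.        ]
```

Source centre is at (505, 343) with yaw 0.138. Shield centre is at (424, 55). Now back to the handle.

Call:
servo_tool(
  commands=[
    [[0,40,0],[0,0,0],0.3],
    [[0,100,0],[0,0,0],0.3],
    [[0,160,0],[0,0,-0.03],0.3],
    [[0,220,0],[0,0,-0.06],0.3],
    [[0,280,0],[0,0,-0.1],0.3],
    [[0,340,0],[0,0,-0.151],0.3],
    [[0.8,400,0],[0,0,-0.151],0.3],
    [[0.8,450,40],[0,0,-0.151],0.3],
    [[0.8,490,80],[0,0,-0.151],0.3],
    [[0.8,505,110],[0,0,-0.151],0.3],
  ],
)

```text
time: 8.78
tool_pos: [452.1, -189.2, 202.0]
tcp_rot: [-3.132, -0.231, 0.008]
contact_force: [-0.2, 0.3, -0.1]
width: 60.0
```

Call:
servo_tool(
  commands=[
    [[0,0,0],[0,0,0],0.3],
    [[0,0,0],[0,0,0],0.3],
  ],
)

```text
time: 9.02
tool_pos: [452.0, -189.8, 203.2]
tcp_rot: [-3.133, -0.229, 0.006]
contact_force: [0.8, 0.3, 0.8]
width: 59.8
```

```bash
cat > go.py <<'E'
from h import *
import sys
st=bot.read_state();T=R.from_rotvec(st['tcp_rot']).as_matrix()
x,y,z,yaw=map(float,sys.argv[1:])
c,s=np.cos(yaw),np.sin(yaw);G=np.array([[c,s,0],[s,-c,0],[0,0,-1]])
print(st['time'],st['tool_pos'].round(1),'F',st['contact_force'].round(1),'M',st['moment'].round(2),'j6',st['joints'][5].round(2),'w',st['width'])
print('shift',(T.T@(np.array([x,y,z])-st['tool_pos'])).round(1),'turn',R.from_matrix(T.T@G).as_rotvec().round(3))
E
python3 go.py 454.8 -186 86 .153
```

```text
9.025 [ 452.  -189.8  203.2] F [0.8 0.3 0.8] M [ 0.    0.04 -0.03] j6 0.92 w 59.75941286604634
shift [  3.7  -3.2 117.2] turn [-0.001  0.004 -0.007]
```

Call:
servo_tool(
  commands=[
    [[3.7,-3.2,35],[0,0,-0.007],0.3],
    [[3.7,-3.2,75],[0,0,-0.007],0.3],
    [[3.7,-3.2,105],[0,0,-0.007],0.3],
    [[3.7,-3.2,117],[0,0,-0.007],0.3],
    [[3.7,-3.2,117],[0,0,-0.007],0.3],
    [[3.7,-3.2,117],[0,0,-0.007],1],
    [[3.7,-3.2,117],[0,0,-0.007],1],
    [[3.7,-3.2,117],[0,0,-0.007],1],
    [[3.7,-3.2,117],[0,0,-0.007],1],
    [[3.7,-3.2,117],[0,0,-0.007],1],
  ],
  newtons=60,
)

```text
time: 10.28
tool_pos: [455.7, -186.2, 87.7]
tcp_rot: [-3.132, -0.24, 0.003]
contact_force: [-0.8, 2.3, 6.2]
width: 14.5
```

Call:
servo_tool(
  commands=[
    [[0,0,0],[0,0,0],1],
    [[0,0,0],[0,0,0],1],
    [[0,0,0],[0,0,0],1],
  ],
)

```text
time: 10.65
tool_pos: [455.7, -186.2, 87.8]
tcp_rot: [-3.132, -0.24, 0.003]
contact_force: [0.7, 1.5, 0.6]
width: 14.8
```

```bash
python3 go.py 454.8 -186 86 .153
```

```text
10.65 [ 455.7 -186.2   87.8] F [0.7 1.5 0.6] M [0.12 0.01 0.01] j6 0.92 w 14.84360583898394
shift [-0.9 -0.3  1.8] turn [-0.     0.002 -0.   ]
```

Call:
servo_tool(
  commands=[
    [[0,0,-8],[0,0,0],1],
    [[0,0,-25],[0,0,0],1],
    [[0,0,-50],[0,0,0],1],
    [[0,0,-80],[0,0,0],1],
    [[0,0,-110],[0,0,0],1],
    [[0,0,-140],[0,0,0],1],
    [[0,0,-165],[0,0,0],1],
    [[0,0,-180],[0,0,0],1],
    [[0,0,-185],[0,0,0],1],
    [[0,0,-185],[0,0,0],1],
  ],
)

```text
time: 11.9
tool_pos: [455.7, -186.1, 272.2]
tcp_rot: [-3.132, -0.239, 0.004]
contact_force: [-0.7, -0.3, -7.2]
width: 14.9
```

```bash
python3 go.py 424 55 275 .15; python3 go.py 460 300 275 .138
```

```text
11.9 [ 455.7 -186.1  272.2] F [-0.7 -0.3 -7.2] M [ 0.01 -0.    0.02] j6 0.92 w 14.932181374467538
shift [   5.3 -243.1   -2.6] turn [-0.001  0.003  0.003]
11.9 [ 455.7 -186.1  272.2] F [-0.7 -0.3 -7.2] M [ 0.01 -0.    0.02] j6 0.92 w 14.932181374467538
shift [  78.1 -479.8   -2.5] turn [-0.001  0.003  0.015]
```

Lifted: 7 N of load, near-zero moment, grip width 14.9 mm. Now crossing the shield.

Call:
servo_tool(
  commands=[
    [[0,-12,-2],[0,0,0],1],
    [[1,-35,-2],[0,0,0],1],
    [[2,-62,-2],[0,0,0],1],
    [[3,-90,-2],[0,0,0],1],
    [[4,-120,-2],[0,0,0],1],
    [[5,-150,-2],[0,0,0],1],
    [[5,-180,-2],[0,0,0],1],
    [[5,-208,-2],[0,0,0],1],
    [[5,-232,-2],[0,0,0],1],
    [[5,-243,-2],[0,0,0],1],
  ],
)

```text
time: 13.15
tool_pos: [422.8, 56.2, 273.6]
tcp_rot: [-3.131, -0.242, 0.006]
contact_force: [0.7, -0.1, -6.5]
width: 14.9
```

Call:
servo_tool(
  commands=[
    [[0,0,0],[0,0,0],1],
    [[6,-10,0],[0,0,0],1],
    [[15,-30,0],[0,0,0],1],
    [[23,-55,0],[0,0,0],1],
    [[31,-85,0],[0,0,0.003],1],
    [[40,-115,0],[0,0,0.006],1],
    [[50,-145,0],[0,0,0.009],1],
    [[57,-175,0],[0,0,0.012],1],
    [[64,-205,0],[0,0,0.012],1],
    [[70,-225,0],[0,0,0.012],1],
  ],
)

```text
time: 14.4
tool_pos: [457.8, 290.5, 273.2]
tcp_rot: [-3.133, -0.224, 0.007]
contact_force: [0.8, 0.7, -6.2]
width: 14.9
```

Call:
servo_tool(
  commands=[
    [[0,0,0],[0,0,0],1],
    [[0,0,0],[0,0,0],1],
  ],
)

```text
time: 14.65
tool_pos: [457.9, 290.0, 272.8]
tcp_rot: [3.134, 0.223, -0.008]
contact_force: [-0.1, 0.5, -7.3]
width: 14.7
```

```bash
python3 go.py 505.5 343.5 170 .138
```

```text
14.65 [457.9 290.  272.8] F [-0.1  0.5 -7.3] M [-0.01  0.01 -0.03] j6 1.89 w 14.719323232167637
shift [ 55.2 -46.2 102.5] turn [-0.     0.005  0.004]
```

Call:
servo_tool(
  commands=[
    [[8,-7,5],[0,0,0],1],
    [[20,-17,15],[0,0,0],1],
    [[32,-27,35],[0,0.002,0.002],1],
    [[44,-37,60],[0,0.004,0.004],1],
    [[52,-43,85],[0,0.005,0.004],1],
    [[55.4,-46,105],[0,0.005,0.004],1],
    [[55.4,-46,115],[0,0.005,0.004],1],
    [[55.4,-46,120],[0,0.005,0.004],1],
    [[55.4,-46,120],[0,0.005,0.004],1],
    [[55.4,-46,120],[0,0.005,0.004],1],
  ],
)

```text
time: 15.9
tool_pos: [506.1, 343.6, 153.8]
tcp_rot: [-3.133, -0.217, -0.003]
contact_force: [0.2, 0.5, -6.0]
width: 14.9
```

```bash
python3 go.py 505.7 343.4 118.5 .138
python3 - <<'E'
from h import *
import pickle
k=bot.get_calibration('wrist');im=save('wrist','l.png');pickle.dump(k,open('l.pkl','wb'))
k2=bot.get_calibration('scene');b=save('scene','m.png')
b=cv2.resize(b[220:360,130:290],(640,560),interpolation=cv2.INTER_CUBIC)
im=cv2.resize(im,(747,560));cv2.imwrite('pics/lm.png',cv2.resize(np.hstack([im,b]),(800,323),interpolation=cv2.INTER_AREA))
E
```

```text
15.9 [506.1 343.6 153.8] F [ 0.2  0.5 -6. ] M [-0.02  0.04  0.02] j6 1.94 w 14.85730817283198
shift [-0.5  0.2 35.3] turn [-0.001 -0.002  0.   ]
```

View pics/l.png

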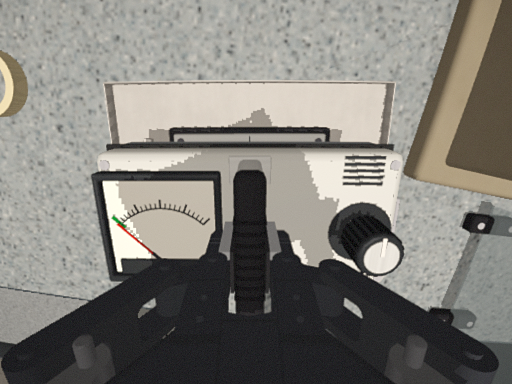

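The meter is level and parallel with the tray. The tray's far corners are at (106,83) and (395,83), the holder's far edge runs 170–329, and the bar is at column 249. The needle is on green. I'll check the position with the nearer view.

Run:
```python
from h import *
import pickle
k=pickle.load(open('l.pkl','rb'))
ex=np.array([np.cos(.138),np.sin(.138),0])
a,b=onplane(k,(106,83),18),onplane(k,(395,83),18);print(a,b,np.linalg.norm(a-b),'yaw',np.arctan2(-(a-b)[0],(a-b)[1]),'centre',(a+b)/2-100*ex)
a,b=onplane(k,(170,128),16),onplane(k,(329,128),16);print(np.linalg.norm(a-b),'centre',(a+b)/2-56*ex)
z=56+153.8-87.8
a,b=onplane(k,(98,152),z),onplane(k,(402,152),z);print('deck far edge',np.linalg.norm(a-b),(a+b)/2-50*ex,'yaw',np.arctan2(-(a-b)[0],(a-b)[1]))
```

```text
[583.94528729 492.59465808  18.        ] [622.07018201 218.91894947  18.        ] 276.31847763485774 yaw 0.13841602936292038 centre [503.95842446 342.00056329  18.        ]
158.19297914136675 centre [504.77745897 343.04877065  16.        ]
deck far edge 190.197498049183 [503.61058645 342.53387048 122.        ] yaw 0.13850223304686546
```

Call:
servo_tool(
  commands=[
    [[-0.4,0,8],[0,0,0],1],
    [[-0.4,0,16],[0,0,0],1],
    [[-0.4,0,22],[0,0,0],1],
    [[-0.4,0,25],[0,0,0],1],
    [[-0.4,0,25],[0,0,0],1],
    [[-0.4,0,25],[0,0,0],1],
  ],
)

```text
time: 16.75
tool_pos: [505.9, 343.7, 129.0]
tcp_rot: [-3.133, -0.217, -0.003]
contact_force: [-0.3, 0.8, -6.3]
width: 14.7
```

```bash
python3 go.py 505.7 343.4 118.5 .138
python3 - <<'E'
from h import *
b=save('scene','n.png');c=save('side','o.png')
b=cv2.resize(b[230:345,140:260],None,fx=5,fy=5,interpolation=cv2.INTER_CUBIC);cv2.imwrite('pics/n2.png',b)
E
```

```text
16.75 [505.9 343.7 129. ] F [-0.3  0.8 -6.3] M [0.01 0.01 0.  ] j6 1.94 w 14.711523337014015
shift [-0.3  0.2 10.5] turn [-0.001 -0.002  0.   ]
```

View pics/n2.png

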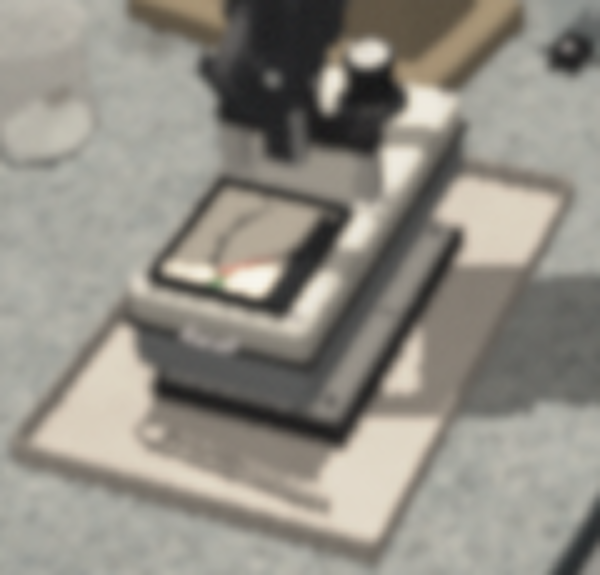

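The scene view shows the meter centred over the holder with a visible gap. Near-view estimates of source and meter agree within 2 mm. Last step is 10 mm down.

Call:
servo_tool(
  commands=[
    [[-0.2,0.2,4],[0,0,0],1],
    [[-0.2,0.2,8],[0,0,0],1],
    [[-0.2,0.2,10],[0,0,0],1],
    [[-0.2,0.2,10],[0,0,0],1],
    [[-0.2,0.2,10],[0,0,0],1],
    [[-0.2,0.2,10],[0,0,0],1],
  ],
)

```text
time: 17.6
tool_pos: [505.9, 343.5, 119.3]
tcp_rot: [-3.133, -0.217, -0.004]
contact_force: [0.3, 0.2, -6.4]
width: 15.0
```

```bash
python3 go.py 505.7 343.4 118.5 .138
python3 - <<'E'
from h import *
im=save('wrist','p.png').astype(int); a=cv2.imread('pics/l.png').astype(int)
for n,i in(('before',a),('now',im)):
    r=(i[...,2]-np.maximum(i[...,0],i[...,1]))>40;g=(i[...,1]-np.maximum(i[...,0],i[...,2]))>25
    for m in(r,g):
        y,x=np.nonzero(m[180:270,100:220]);print(n,len(x),x.mean()+100,y.mean()+180)
b=save('scene','q.png');cv2.imwrite('pics/q2.png',cv2.resize(b[230:345,140:260],None,fx=5,fy=5,interpolation=cv2.INTER_CUBIC))
E
```

```text
17.6 [505.9 343.5 119.3] F [ 0.3  0.2 -6.4] M [ 0.02 -0.03 -0.06] j6 1.94 w 14.979588347252067
shift [-0.2  0.1  0.8] turn [-0.001 -0.002  0.   ]
before 110 133.70909090909092 237.46363636363637
before 48 117.85416666666667 221.10416666666666
now 107 134.07476635514018 237.71028037383178
now 47 117.85106382978724 221.0
```

View pics/q2.png

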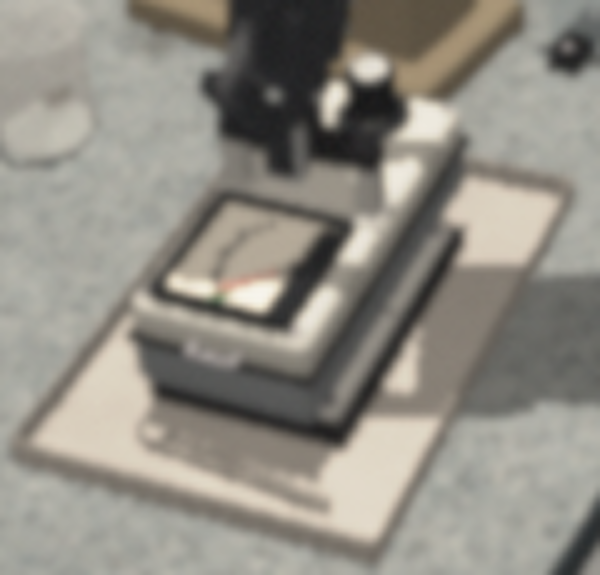

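The meter hovers centred over the source, the load is still 6.4 N (not resting on anything), and the meter hasn't moved in the grip. Handing in.

```bash
python3 -c "
from station import bot
print(bot.hand_in())"
```

```text
the job is handed in; nothing more can be done
None
```

I zeroed the meter on the bench, carried it by its handle over the shield, and handed in at about 17.7 s with it held over the source. The hand-in reports no verdict.

- **Zero:** I turned the knob about 0.68 rad counter-clockwise. In the wrist view the needle and the green mark then lay in the same direction (0.936 rad each). A late picture showed the needle still there.
- **Crossing:** the underside was about 185 mm above the bench over the shield, with no sign of contact in the force readings.
- **Final hold:**
  - **Position:** the tool is within 1 mm of the target pose and square to about 0.002 rad. The underside is about 11 mm above the source face, worked out from the tool height when I gripped it.
  - **Grip:** the wrist carries 6.4 N (6–7 N throughout the carry), so the meter is not resting on anything. The grip width is steady at 15 mm.
- **Disagreements:** estimates of the source centre from different views and features differed by up to about 2 mm, well inside the 12 mm tolerance.
- **Not checked:** I did not measure the bottles or the timer again at the end. The arm kept clear of them on every move.

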